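Load the salve tin under the stamp

ROBOT

A 6-joint arm with a two-finger parallel gripper is mounted at the origin on a cart in front of the work surface, level with it; the furniture and walls round the work are solid. World frame = base frame: x ahead of the robot, y to its left, z up, the work surface at z = 0. Lengths are in m, angles in rad, forces in N, time in s.
With the tool pointing down it reaches from about 0.3 to 1 m from the base axis. Payload 5.1 kg.
Tool frame: the origin (TCP) lies at the very end of the fingers, on their centre line; the grasp point (between the pads) lies 19 mm behind it; z points along the fingers, y is the line along which they close (so a half turn about z gives the same grasp; the last joint's range is limited). The gripper opens to 95 mm and grips with 3 to 60 N. Pads are 20 mm wide; open, the fingers measure 119 mm over their backs; the gripper's body (75 mm by 180 mm) begins 59 mm behind the grasp point.
Start: joints at [-1.289, 0.124, 1.65, -0, 1.367, -0.083], TCP at [0.232, -0.607, 0.215] pointing down, gripper open.
Joint ranges: [-2.61, 2.61], [-1.02, 2.33], [0.03, 2.71], [-1.35, 4.49], [0.32, 2.68], [-2.91, 2.91]. Speed limits (rad/s): [2.57, 2.57, 3.14, 3.14, 3.14, 3.14].

INTERFACE

Orientations are given as [roll, pitch, yaw] about the fixed x, y, z axes, in that order (R = Rz(yaw) Ry(pitch) Rx(roll)).
In Python, from rig import * gives the robot as it stands.
- The arm moves only by the tool carry_out, never from a script. Its argument "series" is a list of rows, each an object of numbers: "dx", "dy", "dz": the shift along the tool's x, y, z in mm; "wx", "wy", "wz": the turn, a rotation vector about the tool's x, y, z in rad; "grip": the opening in per cent of the stroke, from 0 (shut) to 100 (fully open). In form: [{"dx": .., "dy": .., "dz": .., "wx": .., "wy": .., "wz": .., "grip": ..}, ...]. A call has exactly 8 rows; each row is the pose to reach, as a shift and turn from the pose commanded when the call began, along the tool's axes at that moment; what a row does not reach only later rows make up. A row lasts 1/8 s, in which the tool goes at most 62.5 mm and 10.7 degrees, less where a joint would pass 70% of its speed; a pose out of reach is approached as far as the arm can. A call with a gripper value outside its range is refused whole. The fingers move at their own pace and stop on an object; "squeeze" is the grip in N (left out, the last holds). Time passes only in rows, so rows that repeat a pose let the fingers close, or fill a call up. It gives the time, the measured TCP pose, the force, the opening and the grip force at its end, in the units of the state.
- state(): the state, without advancing time (a new reading comes with each control period).
- capture(name): name is "side" or "top"; returns a dict with "pixels" (420x560x3 uint8, red, green, blue), "fx", "fy", "cx", "cy" (pixels), "dist_coeffs" ([k1, k2, p1, p2, k3] as OpenCV has them; the pictures are not rectified), "R" (3x3) and "t" (3): a world point X has camera coordinates R X + t. Camera axes: x right, y down, z forward; pixel columns grow to the right and rows downward; lengths in m; the calibration is good to about 2 mm. A picture is of the moment at which its call begins. There is no depth.
- job_done(): hands the job in; it is judged then, once.
The state is a dict: "t": time; "q": joint angles; "joint_vel": joint speeds; "effort": joint torques, N m; "tcp_pos": TCP position; "ee_rot": TCP orientation; "wrist_force": force on the tool from outside, world axes, zero at the start; "wrist_torque": the same for the moment, N m; "finger_gap": opening from 0.0 (shut) to 1.0 (fully open); "grasp_force": force on a finger pad.
Only numpy, scipy, OpenCV 4.12 (cv2) and the standard library are available. Lean on these libraries where they do the work, as an engineer would, in place of code of your own. Each camera call takes 0.05 s, during which the arm holds its last target. There are 200 camera calls.

TASK

Load the round pale silver salve tin into the stamping jig: stand it lid up on the open front end of the jig's bed, then slide it along between the blue guide rails and under the bridge until it is up against the orange stop, and let go of it. Do not disturb the white tape reel or the red rubber bung.

Things in the scene. Friction and masses are not known exactly. Their poses are not given: they have to be found in the camera images.
- salve_tin: Loose round aluminium tin with its flat lid on (pale silver, may look white; no hole in the middle), standing on the table (about 30 g): 59 mm diameter, 28 mm high. Origin at the centre of its underside, z up.
- jig: Stamping jig fixed to the table. Origin on the table below its stamp; x = sliding-in direction, z up. Grey bed 8 mm thick, x -185 to +50 mm, 112 wide. Blue rails (tops at z = 22) 67 mm apart from x = -75 on, flaring to 80 at x = -109. Grey bridge over x -13 to +13: top z = 68, stamp below it down to z = 48. Orange stop face at x = +30: a tin against it has its centre at x = 0.
- jig_load (a point): Point on top of the bed's open front end (z = 8 mm), at x = -135 mm, y = 0 of the jig: a tin stood centred here clears the rails (12 mm off centre sideways still enters). On the bed its top is at z = 36 mm and passes under the stamp, but fingers holding its sides would meet the bridge: let go and push it in from behind with closed fingers. Axes as the jig's.
- ptfe_reel: Bystander: loose white plastic reel of thread tape with a hole in the middle, 51 mm diameter, 15 mm high. Origin at the centre of its underside.
- rubber_bung: Bystander: loose red-brown rubber bung, 31 mm diameter, 26 mm high. Origin at the centre of its underside.
Not all that is in view belongs to the job. Of the things that look like the salve_tin, the middle-sized one is meant.

How it is judged:
At the end, for the whole second after the job is handed in: The salve tin stands lid up (within 10 degrees) and at rest on the jig's bed, under the bridge and up against the stop: its centre within 12 mm of the stamp axis (horizontal distance between salve_tin and jig below 0.012 m and z of salve_tin in the frame of jig between 0.003 and 0.014 m and angle between salve_tin's own z axis and vertical below 0.17 rad and linear speed of salve_tin below 0.02 m/s); the robot touches nothing.
It fails at once if the white tape reel is moved more than 30 mm (distance of ptfe_reel from where it was at the start of the episode above 0.03 m).
It fails at once if the rubber bung is moved more than 30 mm (distance of rubber_bung from where it was at the start of the episode above 0.03 m).
It also fails if it takes over 54 s, if anything falls off the work surface, if the arm or the gripper's body presses on something with over 40 N, if the wrist force passes 120 N, or if a joint passes its speed limit or range.

## Working session

There is one attempt and no reset: what is moved stays moved. The work goes in short steps, Python scripts to look and compute and a tool call to move; the robot and the scene stay as the last step left them, time stands still between calls to the robot, and variables do not carry over. Pictures are saved under pics/ and viewed, at most 10 in all, crops included, and the job is handed in when it is done.

Besides the shell and the picture viewer there is one more tool, called after "Call:" by a JSON object that holds its "api" and its "payload". carry_out: Moves the arm, as the interface text tells. Its arguments: {"type":"object","properties":{"series":{"type":"array","items":{"type":"object","properties":{"dx":{"type":"number"},"dy":{"type":"number"},"dz":{"type":"number"},"wx":{"type":"number"},"wy":{"type":"number"},"wz":{"type":"number"},"grip":{"type":"number"}}}},"squeeze":{"type":"number"}},"required":["series"]}

```bash
mkdir -p pics
cat > h.py <<'E'
from rig import *
import numpy as np, cv2
def K(c): return np.array([[c["fx"],0,c["cx"]],[0,c["fy"],c["cy"]],[0,0,1]]),np.array(c["dist_coeffs"],float)
def ray(c,uv,z):
    k,d=K(c); p=cv2.undistortPoints(np.array(uv,float).reshape(-1,1,2),k,d).reshape(-1,2)
    R=np.array(c["R"]);t=np.array(c["t"]); o=-R.T@t
    v=np.c_[p,np.ones(len(p))]@R
    return o+v*((z-o[2])/v[:,2])[:,None]
def proj(c,X):
    k,d=K(c); return cv2.projectPoints(np.array(X,float).reshape(-1,1,3),cv2.Rodrigues(np.array(c["R"]))[0],np.array(c["t"],float),k,d)[0].reshape(-1,2)
def save(c,n): cv2.imwrite("pics/"+n,c["pixels"][:,:,::-1])
E
python3 - <<'E'
from h import *
for n in("side","top"):
    c=capture(n); save(c,n+"1.png"); np.save(n+"1.npy",c,allow_pickle=True); print(n,-np.array(c["R"]).T@c["t"],c["fx"])
print(state()["ee_rot"])
E
```

```text
side [ 0.36002482 -0.67872138  0.62629098] 460.0278685310903
top [0.36551269 0.0309131  1.21035061] 474.7501766742181
[-3.13975415e+00 -1.46150614e-04  3.64756302e-01]
```

View pics/top1.png

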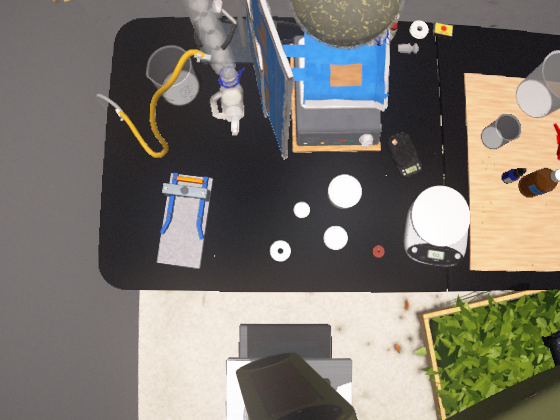

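View pics/side1.png

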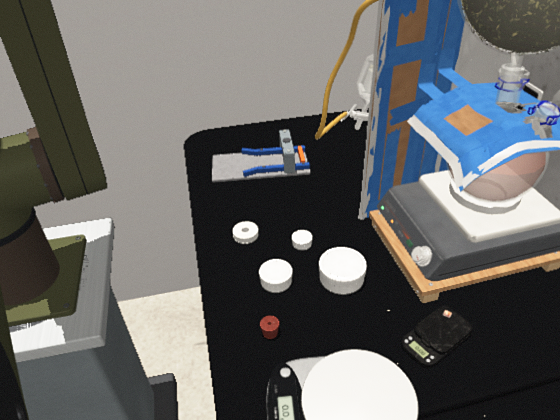

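The top view shows the three white tins at (345,191), (335,238) and (302,210); the middle-sized one is at (335,238). The reel is at (280,250), the bung at (378,251). The jig is at about (185,220), with its open end at the bottom of the image and the orange stop at (190,180).

Run:
```python
from h import *
c=np.load("top1.npy",allow_pickle=True).item(); s=np.load("side1.npy",allow_pickle=True).item()
im=c["pixels"]; hsv=cv2.cvtColor(im,cv2.COLOR_RGB2HSV)
m=((hsv[...,1]<60)&(hsv[...,2]>150)).astype(np.uint8)
def blob(m,p,z,c):
    n,l,st,ce=cv2.connectedComponentsWithStats(m); k=l[p[1],p[0]]
    cs,_=cv2.findContours((l==k).astype(np.uint8),0,1); (u,v),r=cv2.minEnclosingCircle(cs[0])
    return ray(c,[[u,v],[u+r,v]],z)
for n,p,z in(("big",(345,191),.03),("mid",(335,238),.028),("small",(302,210),.02),("reel",(274,250),.015)):
    w=blob(m,p,z,c); print(n,w[0].round(4),"d",2*np.linalg.norm(w[1]-w[0]))
mr=((im[...,0]>90)&(im[...,1]<60)).astype(np.uint8); print("bung",blob(mr,(374,252),.026,c)[0])
# jig: bed and rails in roi
roi=np.zeros(m.shape,np.uint8); roi[165:275,145:222]=1
blue=((hsv[...,0]>100)&(hsv[...,0]<125)&(hsv[...,1]>130)&(hsv[...,2]>80)).astype(np.uint8)*roi
n,l,st,ce=cv2.connectedComponentsWithStats(blue)
for k in range(1,n):
    if st[k,4]>20:print("blue",st[k],ce[k])
o=((hsv[...,0]>5)&(hsv[...,0]<22)&(hsv[...,1]>150)&(hsv[...,2]>100)).astype(np.uint8)*roi
cs,_=cv2.findContours(o,0,1); print("stop",[(cv2.boxPoints(cv2.minAreaRect(k)).tolist(),ray(c,[cv2.minAreaRect(k)[0]],.025)) for k in cs if cv2.contourArea(k)>10])
al=((hsv[...,2]>60).astype(np.uint8))*roi
al=cv2.morphologyEx(al,cv2.MORPH_OPEN,np.ones((3,3)))
cs,_=cv2.findContours(al,0,1); k=max(cs,key=cv2.contourArea); 
print("bed",cv2.approxPolyDP(k,3,True).reshape(-1,2).tolist())
b=cv2.resize(im[165:275,145:222],None,fx=5,fy=5,interpolation=2); cv2.imwrite("pics/jig.png",b[:,:,::-1])
```

```text
big [ 0.5773 -0.1382  0.03  ] d 0.08708500568797642
mid [ 0.4586 -0.1142  0.028 ] d 0.06141888859276489
small [ 0.5293 -0.0291  0.02  ] d 0.041091222998461886
reel [0.4253 0.0244 0.015 ] d 0.05324015928663726
bung [0.5278072 0.02618   0.026    ]
blue [203 176   6  12  45] [205.11111111 181.48888889]
blue [160 195  15  39 166] [168.20481928 213.34337349]
blue [197 199   8  40 162] [200.33950617 217.62345679]
stop [([[176.72308349609375, 180.21539306640625], [177.27691650390625, 175.78463745117188], [202.38461303710938, 178.923095703125], [201.83078002929688, 183.35385131835938]], array([[0.60240742, 0.25642332, 0.025     ]]))]
bed [[170, 173], [169, 182], [162, 186], [167, 197], [156, 262], [180, 266], [183, 274], [210, 274], [205, 269], [198, 270], [212, 178]]
```

View pics/jig.png

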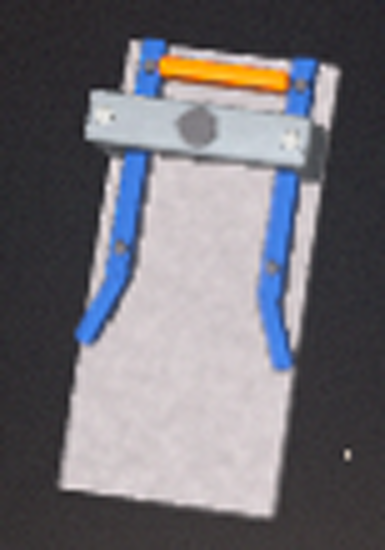

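The jig crop shows the bed corners at full-image (156.6,262.2), (199.6,268), (212.2,177.8) and (170.6,172.6). The rails flare toward the bottom, and the bridge and stop are at the top.

```bash
cat > jig.py <<'E'
from h import *
c=np.load("top1.npy",allow_pickle=True).item()
w=ray(c,[[156.6,262.2],[199.6,268],[212.2,177.8],[170.6,172.6]],.008)[:,:2]
J=np.array([[-185,56],[-185,-56],[50,-56],[50,56]])/1000.
a=w-w.mean(0); b=J-J.mean(0)
yaw=np.arctan2((b[:,0]*a[:,1]-b[:,1]*a[:,0]).sum(),(a*b).sum())
R2=np.array([[np.cos(yaw),-np.sin(yaw)],[np.sin(yaw),np.cos(yaw)]])
o=w.mean(0)-R2@J.mean(0)
def J2W(p): return R2@np.array(p)+o
E
python3 - <<'E'
from jig import *
print(yaw,o,"res mm",(np.array([J2W(p) for p in J])-w)*1000,"load",J2W([-.135,0]))
# rails centre check near x=-75..: inner edges in crop at z=.022
r=ray(c,[[145+146/5,165+72/5],[145+288/5,165+90/5],[145+132/5,165+270/5],[145+260/5,165+285/5]],.022)[:,:2]
print("rails jig frame",((r-o)@R2*1000).round(1)) 
s=np.load("side1.npy",allow_pickle=True).item(); im=s["pixels"]; h=cv2.cvtColor(im,cv2.COLOR_RGB2HSV)
m=((h[...,1]<60)&(h[...,2]>90)).astype(np.uint8)
n,l,st,ce=cv2.connectedComponentsWithStats(m); k=l[270,276]; print("side mid",st[k],ce[k], proj(s,[[.4586,-.1142,.028],[.4586,-.1142,.014]]))
print("load side",proj(s,[*J2W([-.185,.056]),.008]),proj(s,[*J2W([-.185,-.056]),.008]))
E
```

```text
-0.11428034834956641 [0.56836594 0.26110963] res mm [[-0.62102883  0.29663982]
 [-0.60847962 -0.04438477]
 [ 0.71210784 -1.08428713]
 [ 0.51740061  0.83203208]] load [0.43424653 0.27650391]
rails jig frame [[ 30.5  39.4]
 [ 30.2 -34.8]
 [-71.3  30.8]
 [-70.6 -35.3]]
side mid [259 259  34  34 941] [275.48352816 274.97768332] [[274.39151118 270.64845426]
 [274.70010374 276.04142219]]
load side [[210.92034087 155.4222834 ]] [[210.51893446 180.53924926]]
```

Call:
{"api": "carry_out", "payload": {"series": [{"dx":32,"dy":-32,"dz":8,"wz":0.06,"grip":100},{"dx":65,"dy":-63,"dz":16,"wz":0.12,"grip":100},{"dx":97,"dy":-95,"dz":24,"wz":0.18,"grip":100},{"dx":129,"dy":-126,"dz":32,"wz":0.24,"grip":100},{"dx":161,"dy":-158,"dz":40,"wz":0.3,"grip":100},{"dx":194,"dy":-190,"dz":48,"wz":0.36,"grip":100},{"dx":226,"dy":-221,"dz":56,"wz":0.42,"grip":100},{"dx":258,"dy":-253,"dz":64,"wz":0.479,"grip":100}]}}

```text
schema error: expected keys dx, dy, dz, wx, wy, wz, grip
```

```bash
cat > go.py <<'E'
import sys; from h import *
from scipy.spatial.transform import Rotation as Ro
def rel(x,y,z,yaw=-.1143):
    s=state(); A=Ro.from_euler("xyz",s["ee_rot"]); B=Ro.from_euler("xyz",[np.pi,0,yaw])
    print("tcp",np.round(s["tcp_pos"],4),np.round(s["ee_rot"],3),"d mm",(A.inv().apply(np.array([x,y,z])-s["tcp_pos"])*1000).round(1),"w",(A.inv()*B).as_rotvec().round(4),"t",s["t"])
if __name__=="__main__": rel(*map(float,sys.argv[1:]))
E
python3 go.py .4586 -.1142 .1
```

```text
tcp [ 0.2317 -0.6067  0.2135] [-3.14  -0.     0.365] d mm [ 387.6 -378.9  114.3] w [-1.800e-03  3.000e-04  4.791e-01] t 0.1
```

All keys are needed in each row.

Call:
{"api": "carry_out", "payload": {"series": [{"dx":32,"dy":-32,"dz":8,"wx":0,"wy":0,"wz":0.06,"grip":100},{"dx":65,"dy":-63,"dz":16,"wx":0,"wy":0,"wz":0.12,"grip":100},{"dx":97,"dy":-95,"dz":24,"wx":0,"wy":0,"wz":0.18,"grip":100},{"dx":129,"dy":-126,"dz":32,"wx":0,"wy":0,"wz":0.24,"grip":100},{"dx":161,"dy":-158,"dz":40,"wx":0,"wy":0,"wz":0.3,"grip":100},{"dx":194,"dy":-190,"dz":48,"wx":0,"wy":0,"wz":0.36,"grip":100},{"dx":226,"dy":-221,"dz":56,"wx":0,"wy":0,"wz":0.42,"grip":100},{"dx":258,"dy":-253,"dz":64,"wx":0,"wy":0,"wz":0.479,"grip":100}], "squeeze": 10}}

```text
t: 1.1
tcp_pos: [0.3828, -0.2773, 0.15]
ee_rot: [-3.141, 0.0, -0.116]
wrist_force: [-0.1, 0.7, 0.2]
finger_gap: 0.998
grasp_force: 0.0
```

```bash
python3 go.py .4586 -.1142 .09
```

```text
tcp [ 0.3828 -0.2773  0.15  ] [-3.141  0.    -0.116] d mm [  56.4 -170.8   60.1] w [-0.0003  0.0003 -0.0022] t 1.1
```

Call:
{"api": "carry_out", "payload": {"series": [{"dx":9,"dy":-28,"dz":10,"wx":0,"wy":0,"wz":0,"grip":100},{"dx":19,"dy":-57,"dz":20,"wx":0,"wy":0,"wz":0,"grip":100},{"dx":28,"dy":-86,"dz":30,"wx":0,"wy":0,"wz":0,"grip":100},{"dx":38,"dy":-114,"dz":40,"wx":0,"wy":0,"wz":0,"grip":100},{"dx":47,"dy":-143,"dz":50,"wx":0,"wy":0,"wz":0,"grip":100},{"dx":56,"dy":-171,"dz":60,"wx":0,"wy":0,"wz":0,"grip":100},{"dx":56,"dy":-171,"dz":60,"wx":0,"wy":0,"wz":0,"grip":100},{"dx":56,"dy":-171,"dz":60,"wx":0,"wy":0,"wz":0,"grip":100}]}}

```text
t: 2.1
tcp_pos: [0.4576, -0.1157, 0.0907]
ee_rot: [3.141, 0.0, -0.114]
wrist_force: [-1.6, -0.1, 0.7]
finger_gap: 0.996
grasp_force: 0.0
```

Run:
```python
from go import *
c=capture("side"); save(c,"a.png"); rel(.4586,-.1142,.009)
```

```text
tcp [ 0.4577 -0.116   0.091 ] [ 3.141 -0.    -0.115] d mm [ 0.7 -1.9 82. ] w [ 0.0004 -0.0004 -0.0005] t 2.15
```

View pics/a.png

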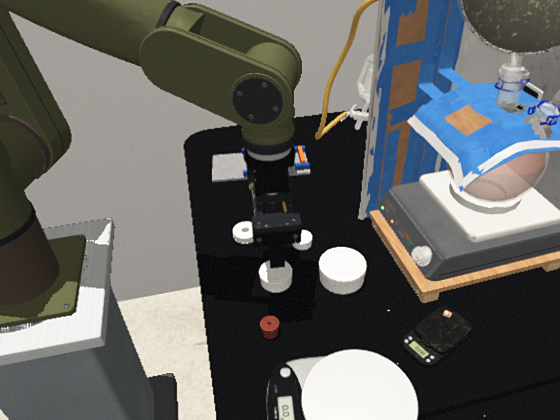

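The fingers are centred over the middle tin, which is at about (276,275). I'll go down and grip it.

Call:
{"api": "carry_out", "payload": {"series": [{"dx":1,"dy":-1,"dz":15,"wx":0,"wy":0,"wz":0,"grip":100},{"dx":1,"dy":-1,"dz":32,"wx":0,"wy":0,"wz":0,"grip":100},{"dx":1,"dy":-1,"dz":49,"wx":0,"wy":0,"wz":0,"grip":100},{"dx":1,"dy":-1,"dz":64,"wx":0,"wy":0,"wz":0,"grip":100},{"dx":1,"dy":-1,"dz":75,"wx":0,"wy":0,"wz":0,"grip":100},{"dx":1,"dy":-1,"dz":82,"wx":0,"wy":0,"wz":0,"grip":100},{"dx":1,"dy":-1,"dz":85,"wx":0,"wy":0,"wz":0,"grip":100},{"dx":1,"dy":-1,"dz":85,"wx":0,"wy":0,"wz":0,"grip":80}]}}

```text
t: 3.15
tcp_pos: [0.4591, -0.1145, 0.0058]
ee_rot: [3.141, -0.0, -0.114]
wrist_force: [-0.1, -1.0, -0.4]
finger_gap: 0.939
grasp_force: 0.0
```

Call:
{"api": "carry_out", "payload": {"series": [{"dx":0,"dy":0,"dz":0,"wx":0,"wy":0,"wz":0,"grip":70},{"dx":0,"dy":0,"dz":0,"wx":0,"wy":0,"wz":0,"grip":60},{"dx":0,"dy":0,"dz":0,"wx":0,"wy":0,"wz":0,"grip":50},{"dx":0,"dy":0,"dz":0,"wx":0,"wy":0,"wz":0,"grip":50},{"dx":0,"dy":0,"dz":0,"wx":0,"wy":0,"wz":0,"grip":50},{"dx":0,"dy":0,"dz":0,"wx":0,"wy":0,"wz":0,"grip":50},{"dx":0,"dy":0,"dz":0,"wx":0,"wy":0,"wz":0,"grip":50},{"dx":0,"dy":0,"dz":0,"wx":0,"wy":0,"wz":0,"grip":50}], "squeeze": 10}}

```text
t: 4.15
tcp_pos: [0.459, -0.1145, 0.0059]
ee_rot: [3.142, -0.0, -0.114]
wrist_force: [0.4, 0.6, 3.8]
finger_gap: 0.622
grasp_force: 10.0
```

Call:
{"api": "carry_out", "payload": {"series": [{"dx":0,"dy":0,"dz":-5,"wx":0,"wy":0,"wz":0,"grip":50},{"dx":0,"dy":0,"dz":-15,"wx":0,"wy":0,"wz":0,"grip":50},{"dx":0,"dy":0,"dz":-30,"wx":0,"wy":0,"wz":0,"grip":50},{"dx":0,"dy":0,"dz":-48,"wx":0,"wy":0,"wz":0,"grip":50},{"dx":0,"dy":0,"dz":-66,"wx":0,"wy":0,"wz":0,"grip":50},{"dx":-2,"dy":-12,"dz":-80,"wx":0,"wy":0,"wz":0,"grip":50},{"dx":-6,"dy":-35,"dz":-88,"wx":0,"wy":0,"wz":0,"grip":50},{"dx":-12,"dy":-66,"dz":-90,"wx":0,"wy":0,"wz":0,"grip":50}]}}

```text
t: 5.15
tcp_pos: [0.4549, -0.0467, 0.0972]
ee_rot: [-3.142, -0.002, -0.115]
wrist_force: [-1.1, 0.5, -0.3]
finger_gap: 0.616
grasp_force: 10.0
```

Call:
{"api": "carry_out", "payload": {"series": [{"dx":-7,"dy":-40,"dz":0,"wx":0,"wy":0,"wz":0,"grip":50},{"dx":-15,"dy":-83,"dz":0,"wx":0,"wy":0,"wz":0,"grip":50},{"dx":-23,"dy":-128,"dz":0,"wx":0,"wy":0,"wz":0,"grip":50},{"dx":-31,"dy":-173,"dz":0,"wx":0,"wy":0,"wz":0,"grip":50},{"dx":-39,"dy":-217,"dz":0,"wx":0,"wy":0,"wz":0,"grip":50},{"dx":-47,"dy":-260,"dz":0,"wx":0,"wy":0,"wz":0,"grip":50},{"dx":-53,"dy":-298,"dz":0,"wx":0,"wy":0,"wz":0,"grip":50},{"dx":-57,"dy":-320,"dz":0,"wx":0,"wy":0,"wz":0,"grip":50}]}}

```text
t: 6.15
tcp_pos: [0.4334, 0.2792, 0.0963]
ee_rot: [-3.141, 0.0, -0.112]
wrist_force: [0.6, -0.2, -1.0]
finger_gap: 0.621
grasp_force: 10.0
```

Run:
```python
from go import *
c=capture("side"); save(c,"b.png"); rel(.4342,.2765,.015); s=state(); print(s["finger_gap"],s["grasp_force"])
```

```text
tcp [0.4334 0.2807 0.0964] [-3.14   0.    -0.111] d mm [ 1.3  4.3 81.4] w [-0.0021  0.0001  0.0029] t 6.2
0.6168591445441324 10.000384747982025
```

View pics/b.png

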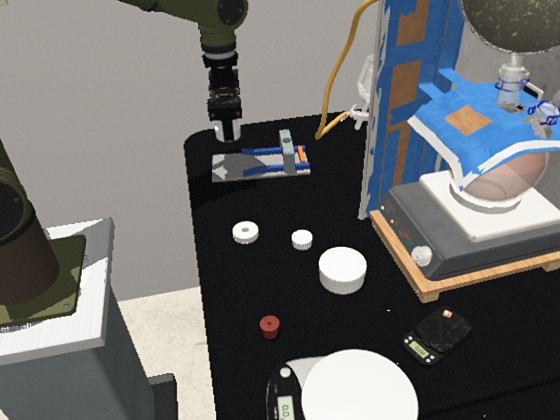

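The tin is held above the jig's front end, at about (228,130), with the bystanders untouched. I'll lower it.

Call:
{"api": "carry_out", "payload": {"series": [{"dx":1,"dy":3,"dz":15,"wx":0,"wy":0,"wz":0,"grip":50},{"dx":1,"dy":3,"dz":30,"wx":0,"wy":0,"wz":0,"grip":50},{"dx":1,"dy":3,"dz":45,"wx":0,"wy":0,"wz":0,"grip":50},{"dx":1,"dy":3,"dz":57,"wx":0,"wy":0,"wz":0,"grip":50},{"dx":1,"dy":3,"dz":66,"wx":0,"wy":0,"wz":0,"grip":50},{"dx":1,"dy":3,"dz":72,"wx":0,"wy":0,"wz":0,"grip":50},{"dx":1,"dy":3,"dz":75,"wx":0,"wy":0,"wz":0,"grip":50},{"dx":1,"dy":3,"dz":75,"wx":0,"wy":0,"wz":0,"grip":50}]}}

```text
t: 7.2
tcp_pos: [0.435, 0.2739, 0.0207]
ee_rot: [-3.141, -0.0, -0.114]
wrist_force: [-0.2, 0.2, -0.8]
finger_gap: 0.624
grasp_force: 10.0
```

```bash
python3 go.py .4342 .2765 .0145
```

```text
tcp [0.435  0.2739 0.0207] [-3.141 -0.    -0.114] d mm [-1.1 -2.5  6.2] w [-0.0001 -0.0001  0.0001] t 7.2
```

Lower the last 6 mm, then release.

Call:
{"api": "carry_out", "payload": {"series": [{"dx":-1,"dy":-2,"dz":2,"wx":0,"wy":0,"wz":0,"grip":50},{"dx":-1,"dy":-2,"dz":4,"wx":0,"wy":0,"wz":0,"grip":50},{"dx":-1,"dy":-2,"dz":5,"wx":0,"wy":0,"wz":0,"grip":50},{"dx":-1,"dy":-2,"dz":6,"wx":0,"wy":0,"wz":0,"grip":50},{"dx":-1,"dy":-2,"dz":6.5,"wx":0,"wy":0,"wz":0,"grip":50},{"dx":-1,"dy":-2,"dz":6.5,"wx":0,"wy":0,"wz":0,"grip":50},{"dx":-1,"dy":-2,"dz":6.5,"wx":0,"wy":0,"wz":0,"grip":66},{"dx":-1,"dy":-2,"dz":6.5,"wx":0,"wy":0,"wz":0,"grip":75}]}}

```text
t: 8.2
tcp_pos: [0.4343, 0.276, 0.0143]
ee_rot: [-3.141, -0.0, -0.114]
wrist_force: [0.3, 0.1, 0.4]
finger_gap: 0.717
grasp_force: 0.0
```

Call:
{"api": "carry_out", "payload": {"series": [{"dx":0,"dy":0,"dz":0,"wx":0,"wy":0,"wz":0,"grip":85},{"dx":0,"dy":0,"dz":-5,"wx":0,"wy":0,"wz":0,"grip":85},{"dx":0,"dy":0,"dz":-15,"wx":0,"wy":0,"wz":0,"grip":85},{"dx":0,"dy":0,"dz":-30,"wx":0,"wy":0,"wz":0,"grip":85},{"dx":0,"dy":0,"dz":-50,"wx":0,"wy":0,"wz":0,"grip":85},{"dx":-20,"dy":0,"dz":-60,"wx":0,"wy":0,"wz":0,"grip":40},{"dx":-45,"dy":0,"dz":-60,"wx":0,"wy":0,"wz":0,"grip":0},{"dx":-65,"dy":0,"dz":-60,"wx":0,"wy":0,"wz":0,"grip":0}]}}

```text
t: 9.2
tcp_pos: [0.3692, 0.2836, 0.0753]
ee_rot: [-3.141, -0.001, -0.114]
wrist_force: [-0.7, -0.8, -0.4]
finger_gap: 0.589
grasp_force: 0.0
```

Run:
```python
from go import *; from jig import *
c=capture("side"); cv2.imwrite("pics/c.png",cv2.resize(c["pixels"][80:230,150:350],None,fx=4,fy=4)[:,:,::-1]); print(state()["finger_gap"]); print("load px",(proj(c,[*J2W([-.135,0]),.036])-[150,80])*4)
t=capture("top"); save(t,"ctop.png")
rel(*J2W([-.200,0]),.02)
```

```text
0.5489961502403663
load px [[320.21144558 303.99460929]]
tcp [0.3681 0.2834 0.0744] [-3.141  0.    -0.113] d mm [ 1.5 -0.6 54.4] w [-0.0001  0.      0.0016] t 9.3
```

View pics/c.png

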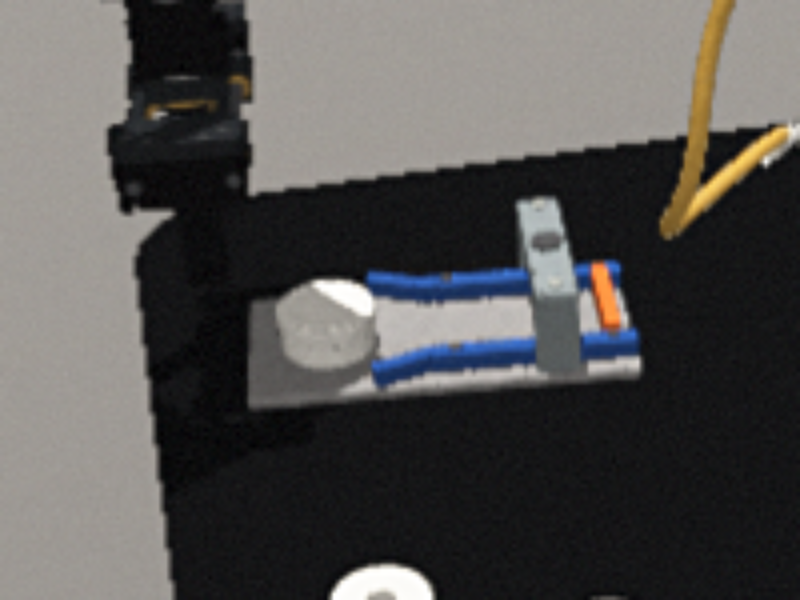

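The tin stands lid up on the front end, at about (325,310) in the crop and centred between the rail mouths. The fingers are behind it. I'll close them and lower.

Call:
{"api": "carry_out", "payload": {"series": [{"dx":0,"dy":0,"dz":0,"wx":0,"wy":0,"wz":0,"grip":0},{"dx":0,"dy":0,"dz":0,"wx":0,"wy":0,"wz":0,"grip":0},{"dx":0,"dy":0,"dz":10,"wx":0,"wy":0,"wz":0,"grip":0},{"dx":0,"dy":0,"dz":22,"wx":0,"wy":0,"wz":0,"grip":0},{"dx":0,"dy":0,"dz":36,"wx":0,"wy":0,"wz":0,"grip":0},{"dx":0,"dy":0,"dz":48,"wx":0,"wy":0,"wz":0,"grip":0},{"dx":0,"dy":0,"dz":55,"wx":0,"wy":0,"wz":0,"grip":0},{"dx":0,"dy":0,"dz":55,"wx":0,"wy":0,"wz":0,"grip":0}]}}

```text
t: 10.3
tcp_pos: [0.3691, 0.2831, 0.0184]
ee_rot: [3.141, 0.001, -0.114]
wrist_force: [-0.9, 0.2, 0.2]
finger_gap: 0.002
grasp_force: 0.0
```

Run:
```python
from go import *; from jig import *
print(state()["finger_gap"]); rel(*J2W([-.0395,0]),.019)
```

```text
0.0020339620439180726
tcp [0.3691 0.2831 0.0184] [ 3.141e+00  1.000e-03 -1.140e-01] d mm [160.9  -0.9  -0.8] w [0.0009 0.0012 0.0001] t 10.3
```

Call:
{"api": "carry_out", "payload": {"series": [{"dx":10,"dy":-1,"dz":0,"wx":0,"wy":0,"wz":0,"grip":0},{"dx":20,"dy":-1,"dz":0,"wx":0,"wy":0,"wz":0,"grip":0},{"dx":28,"dy":-1,"dz":0,"wx":0,"wy":0,"wz":0,"grip":0},{"dx":36,"dy":-1,"dz":0,"wx":0,"wy":0,"wz":0,"grip":0},{"dx":44,"dy":-1,"dz":0,"wx":0,"wy":0,"wz":0,"grip":0},{"dx":52,"dy":-1,"dz":0,"wx":0,"wy":0,"wz":0,"grip":0},{"dx":60,"dy":-1,"dz":0,"wx":0,"wy":0,"wz":0,"grip":0},{"dx":68,"dy":-1,"dz":0,"wx":0,"wy":0,"wz":0,"grip":0}]}}

```text
t: 11.3
tcp_pos: [0.4378, 0.2765, 0.0191]
ee_rot: [3.142, 0.0, -0.114]
wrist_force: [0.3, -0.7, 0.4]
finger_gap: 0.006
grasp_force: 0.1
```

Call:
{"api": "carry_out", "payload": {"series": [{"dx":8,"dy":0,"dz":0,"wx":0,"wy":0,"wz":0,"grip":0},{"dx":17,"dy":0,"dz":0,"wx":0,"wy":0,"wz":0,"grip":0},{"dx":26,"dy":0,"dz":0,"wx":0,"wy":0,"wz":0,"grip":0},{"dx":35,"dy":0,"dz":0,"wx":0,"wy":0,"wz":0,"grip":0},{"dx":44,"dy":0,"dz":0,"wx":0,"wy":0,"wz":0,"grip":0},{"dx":53,"dy":0,"dz":0,"wx":0,"wy":0,"wz":0,"grip":0},{"dx":62,"dy":0,"dz":0,"wx":0,"wy":0,"wz":0,"grip":0},{"dx":70,"dy":0,"dz":0,"wx":0,"wy":0,"wz":0,"grip":0}]}}

```text
t: 12.3
tcp_pos: [0.5074, 0.2685, 0.0192]
ee_rot: [-3.142, -0.0, -0.114]
wrist_force: [-0.1, -0.5, 0.2]
finger_gap: 0.002
grasp_force: 0.1
```

Run:
```python
from go import *; from jig import *
c=capture("side"); cv2.imwrite("pics/d.png",cv2.resize(c["pixels"][80:230,150:350],None,fx=4,fy=4)[:,:,::-1]); rel(*J2W([-.0395,0]),.019)
```

```text
tcp [0.5084 0.2685 0.0194] [-3.141e+00 -1.000e-03 -1.150e-01] d mm [20.9  0.5  0.4] w [-0.0004 -0.0012 -0.0003] t 12.35
```

View pics/d.png

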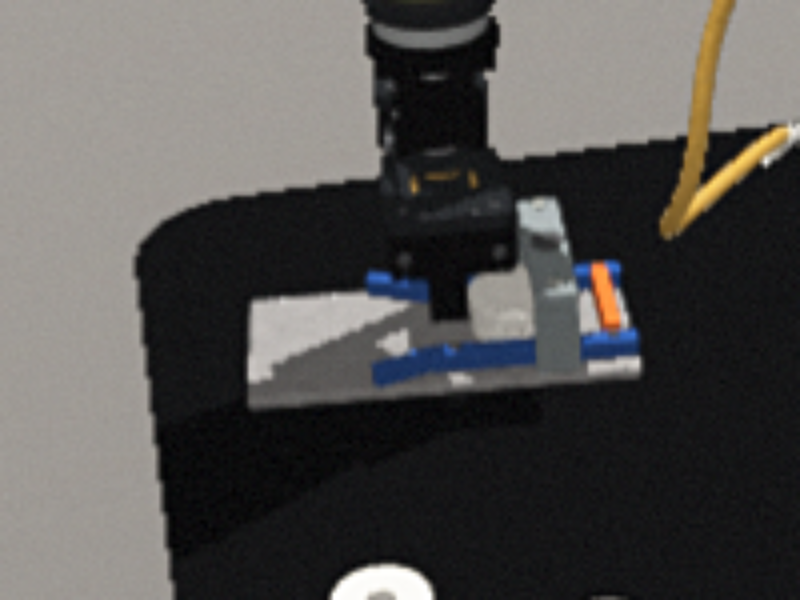

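The tin is between the rails and part-way under the bridge, at about (505,305), with the fingers behind it. I'll push the rest slowly.

Call:
{"api": "carry_out", "payload": {"series": [{"dx":3,"dy":0,"dz":0,"wx":0,"wy":0,"wz":0,"grip":0},{"dx":6,"dy":0,"dz":0,"wx":0,"wy":0,"wz":0,"grip":0},{"dx":9,"dy":0,"dz":0,"wx":0,"wy":0,"wz":0,"grip":0},{"dx":12,"dy":0,"dz":0,"wx":0,"wy":0,"wz":0,"grip":0},{"dx":14,"dy":0,"dz":0,"wx":0,"wy":0,"wz":0,"grip":0},{"dx":16,"dy":0,"dz":0,"wx":0,"wy":0,"wz":0,"grip":0},{"dx":18,"dy":0,"dz":0,"wx":0,"wy":0,"wz":0,"grip":0},{"dx":19,"dy":0,"dz":0,"wx":0,"wy":0,"wz":0,"grip":0}]}}

```text
t: 13.35
tcp_pos: [0.5258, 0.2664, 0.0192]
ee_rot: [3.142, -0.0, -0.114]
wrist_force: [-0.6, -0.0, -0.2]
finger_gap: 0.005
grasp_force: 0.1
```

Call:
{"api": "carry_out", "payload": {"series": [{"dx":0.5,"dy":0,"dz":0,"wx":0,"wy":0,"wz":0,"grip":0},{"dx":1,"dy":0,"dz":0,"wx":0,"wy":0,"wz":0,"grip":0},{"dx":1.5,"dy":0,"dz":0,"wx":0,"wy":0,"wz":0,"grip":0},{"dx":2,"dy":0,"dz":0,"wx":0,"wy":0,"wz":0,"grip":0},{"dx":2,"dy":0,"dz":0,"wx":0,"wy":0,"wz":0,"grip":0},{"dx":2,"dy":0,"dz":0,"wx":0,"wy":0,"wz":0,"grip":0},{"dx":2,"dy":0,"dz":0,"wx":0,"wy":0,"wz":0,"grip":0},{"dx":2,"dy":0,"dz":0,"wx":0,"wy":0,"wz":0,"grip":0}]}}

```text
t: 14.35
tcp_pos: [0.5274, 0.2662, 0.0191]
ee_rot: [3.141, 0.001, -0.114]
wrist_force: [-2.2, 0.3, 2.7]
finger_gap: 0.004
grasp_force: 1.4
```

Call:
{"api": "carry_out", "payload": {"series": [{"dx":0.5,"dy":0,"dz":0,"wx":0,"wy":0,"wz":0,"grip":0},{"dx":1,"dy":0,"dz":0,"wx":0,"wy":0,"wz":0,"grip":0},{"dx":1,"dy":0,"dz":0,"wx":0,"wy":0,"wz":0,"grip":0},{"dx":1.5,"dy":0,"dz":0,"wx":0,"wy":0,"wz":0,"grip":0},{"dx":1.5,"dy":0,"dz":0,"wx":0,"wy":0,"wz":0,"grip":0},{"dx":1.5,"dy":0,"dz":0,"wx":0,"wy":0,"wz":0,"grip":0},{"dx":1.5,"dy":0,"dz":0,"wx":0,"wy":0,"wz":0,"grip":0},{"dx":1.5,"dy":0,"dz":0,"wx":0,"wy":0,"wz":0,"grip":0}]}}

```text
t: 15.35
tcp_pos: [0.5276, 0.2662, 0.0191]
ee_rot: [3.141, 0.004, -0.114]
wrist_force: [-7.7, 1.9, 5.9]
finger_gap: 0.004
grasp_force: 4.0
```

The push force has risen and the tool has stopped advancing, so the tin is against the stop. I'll back off along -x, then lift.

Call:
{"api": "carry_out", "payload": {"series": [{"dx":-2,"dy":0,"dz":0,"wx":0,"wy":0,"wz":0,"grip":0},{"dx":-6,"dy":0,"dz":0,"wx":0,"wy":0,"wz":0,"grip":0},{"dx":-16,"dy":0,"dz":0,"wx":0,"wy":0,"wz":0,"grip":0},{"dx":-32,"dy":0,"dz":0,"wx":0,"wy":0,"wz":0,"grip":0},{"dx":-52,"dy":0,"dz":-10,"wx":0,"wy":0,"wz":0,"grip":0},{"dx":-75,"dy":0,"dz":-35,"wx":0,"wy":0,"wz":0,"grip":0},{"dx":-100,"dy":0,"dz":-65,"wx":0,"wy":0,"wz":0,"grip":0},{"dx":-120,"dy":0,"dz":-90,"wx":0,"wy":0,"wz":0,"grip":0}]}}

```text
t: 16.35
tcp_pos: [0.4083, 0.2798, 0.1099]
ee_rot: [-3.141, -0.0, -0.114]
wrist_force: [0.2, -0.2, 0.0]
finger_gap: 0.005
grasp_force: 0.0
```

Run:
```python
from go import *; from jig import *
for i in range(4): c=capture("side")
a=cv2.resize(c["pixels"][120:200,200:330],None,fx=5,fy=5)
t=capture("top"); b=cv2.resize(t["pixels"][165:275,145:222],None,fx=3.6,fy=3.6)[:400]
b=np.vstack([b,np.zeros((400-len(b),b.shape[1],3),np.uint8)]) if len(b)<400 else b
cv2.imwrite("pics/e.png",cv2.resize(np.hstack([a[:396],b[:396]]),(800,342))[:,:,::-1])
s=state(); print(s["joint_vel"],s["wrist_force"],s["t"])
```

```text
[-0.00904682  0.02344434  0.00186438  0.00221451  0.00394598 -0.00052149] [ 0.20842711 -0.10782832 -0.89511465] 16.6
```

View pics/e.png

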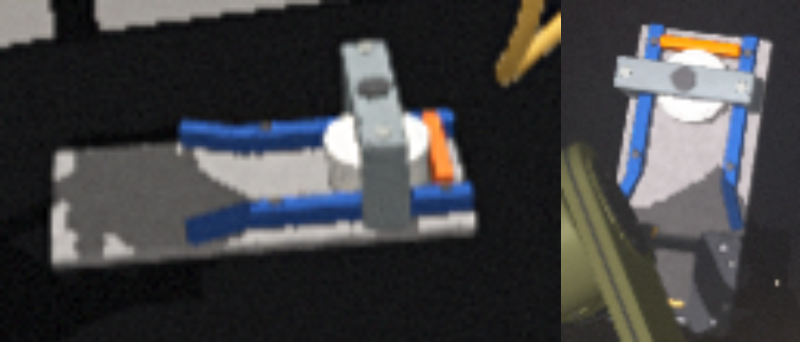

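The tin sits flat under the bridge against the orange stop, at about (378,145) in the side crop and (692,87) in the top crop. The arm is clear.

```bash
python3 -c "
from rig import *
print(job_done())"
```

```text
the job is handed in; nothing more can be done
None
```

The salve tin is lid up under the bridge, against the orange stop and released; the reel and bung were not touched, and the job was handed in at about 16.6 s (no verdict was returned).

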